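# Press the deep socket home in its foam cutout

## Task

Put the deep socket (the one that is both tall and thick) back into the large empty round cutout in the foam of the open case, upright as it stands now, and press it down until it rests on the bottom of the cutout. Let go of it, and leave the short socket and the slim socket standing where they are.

Things in the scene. Friction and masses are not known exactly. Their poses are not given: they have to be found in the camera images.
- deep_center (a point): centre (40 mm above its underside) of the deep socket to put away: a plain bright steel impact socket standing on end on the bench, a cylinder 44 mm in diameter, 80 mm tall, 0.4 kg, dark ring near the top, dark square drive hole in its upper face, lower edge chamfered 4 mm. z is its axis, upward. Grip it from any side in its upper 35 mm: its lower 40 mm go into the foam.
- cutout (a point): mouth of the large empty cutout, near one end of a fixed grey case (166 x 276 mm) with grey foam, foam top 45 mm above the bench. 40 mm deep, hard bottom; z up, y along the case. Springy walls, 40 mm opening, bevelled to 56 mm: snug, needs a 10 to 20 N push, guides a socket 8 mm off centre. Home: socket centre at this point. 95 mm along +y: a small empty cutout, then a stored socket 16 mm high.
- short_center (a point): centre (21 mm above its underside) of the short socket, a bystander standing on the bench: the same look and 44 mm diameter but only 42 mm tall. Leave it alone.
- slim_center (a point): centre (40 mm above its underside) of the slim socket, a bystander standing on the bench: 80 mm tall but only 30 mm in diameter. Leave it alone.
There are look-alikes about, which are no part of the job. What is shaped like the part that bears deep_center but brown is not meant.

How it is judged:
By the outcome, as a careful person would: the job done as asked, in the order asked, and still so for the second after the job is handed in, with the robot touching nothing.
It also fails if it takes over 38 s, if anything falls off the work surface, if the arm or the gripper's body presses on something with over 40 N, if the wrist force passes 120 N, or if a joint passes its speed limit or range.

## Robot

A 7-joint arm with a two-finger parallel gripper is mounted at the origin on the work surface. World frame = base frame: x ahead of the robot, y to its left, z up, the work surface at z = 0. Lengths are in m, angles in rad, forces in N, time in s.
With the tool pointing down it reaches from about 0.4 to 0.875 m from the base axis. Payload 19.3 kg.
Tool frame: the origin (TCP) lies at the very end of the fingers, on their centre line; the grasp point (between the pads) lies 19 mm behind it; z points along the fingers, y is the direction in which the jaws open and shut (so a half turn about z gives the same grasp; the last joint's range is limited). The gripper opens to 85 mm and grips with 20 to 120 N. Pads are 22 mm wide; open, the fingers measure 114 mm over their backs; the gripper's body (76 mm by 85 mm) begins 54 mm behind the grasp point. The pads swing forward as they close: fully open they stand 13 mm farther back than shut.
Start: joints at [1.169, 0.521, -0.036, 1.599, 0.021, 1.021, -0.113], TCP at [0.204, -0.591, 0.231] pointing down, gripper open.
Joint ranges: [-2.91, 2.91], [-0.3, 2.13], [-1.5, 1.42], [0.17, 2.43], [-1.26, 4.41], [0.16, 1.93], [-2.52, 2.52]. Speed limits (rad/s): [1.89, 1.89, 2.39, 2.39, 3.01, 3.01, 3.01].

## Interface

Orientations are given as [roll, pitch, yaw] about the fixed x, y, z axes, in that order (R = Rz(yaw) Ry(pitch) Rx(roll)).
In Python, from workcell import bot, grab_frame, calibration, workorder gives the robot as it stands.
- The arm moves only by the tool move_arm, never from a script. Its arguments are lists of equal length, an entry for each row: "jaw": the closure in counts, from 0 (fully open) to 255 (shut); "dp": the shift along the tool's x, y, z in units of 800 mm (1.0 is 800 mm), a list of three; "rotation": the turn, a rotation vector about the tool's x, y, z in units of pi rad (1.0 is pi rad), a list of three. In form: {"jaw": [jaw, ...], "dp": [[dx, dy, dz], ...], "rotation": [[rx, ry, rz], ...]}. A call has 1 to 10 rows; each row shifts and turns the commanded pose from where the row before left it, along the tool's axes as they then stand; what a row does not reach is not made up. A row lasts 1/8 s, in which the tool goes at most 62.5 mm and 10.7 degrees, less where a joint would pass 70% of its speed; a pose out of reach is approached as far as the arm can. A call with a number of a shift or a turn outside -1 to 1 is refused whole. A call with a gripper value outside its range is refused whole. The fingers move at their own pace and stop on an object; "squeeze" is the grip in N (left out, the last holds). Time passes only in rows, so rows that do not move let the fingers close. It gives the time, the measured TCP pose, the force and the opening at its end, in the units of the state.
- bot.observe(): the state, without advancing time (a new reading comes with each control period).
- grab_frame(name): name is "scene" or "top" or "wrist"; returns the picture (480x640x3 uint8, blue, green, red); there is no depth.
- calibration(name): a dict with "camera_matrix" (3x3 intrinsics, pixels), "dist" ([k1, k2, p1, p2, k3] as OpenCV has them; the pictures are not rectified), "T" (4x4, takes a point from camera to world coordinates). Camera axes: x right, y down, z forward; pixel columns grow to the right and rows downward; lengths in m; the calibration is good to about 2 mm. A picture is of the moment at which its call begins: read the wrist's pose just before it. calibration takes no time and is no camera call; for the wrist camera it gives the pose at the moment of the call.
- workorder.job_done(): hands the job in, once; it reports no verdict.
The state is a dict: "clock": time; "qpos": joint angles; "qd": joint speeds; "joint_efforts": joint torques, N m; "position": TCP position; "tool_rot": TCP orientation; "force": force on the tool from outside, world axes, zero at the start; "moment": the same for the moment, N m; "grip_width": finger opening in m.
Only numpy, scipy, OpenCV 4.12 (cv2) and the standard library are available. Lean on these libraries where they do the work, as an engineer would, in place of code of your own. Each camera call takes 0.05 s, during which the arm holds its last target. There are 200 camera calls.

## Working session

There is one attempt and no reset: what is moved stays moved. The work goes in short steps, Python scripts to look and compute and a tool call to move; the robot and the scene stay as the last step left them, time stands still between calls to the robot, and variables do not carry over. Pictures are saved under pics/ and viewed, about 8 in all and at most 12, crops included, and the job is handed in when it is done.

Besides the shell and the picture viewer there is one more tool, called after ">>>" as name(argument=value, ...) on one line, values as JSON. move_arm: Moves the arm, as the interface text tells. Shifts and turns lie within -1 to 1; 1 stands for 800 mm of shift or pi rad of turn. Its arguments: {"type":"object","properties":{"jaw":{"type":"array","items":{"type":"number"}},"dp":{"type":"array","items":{"type":"array","items":{"type":"number","minimum":-1,"maximum":1}}},"rotation":{"type":"array","items":{"type":"array","items":{"type":"number","minimum":-1,"maximum":1}}},"squeeze":{"type":"number"}},"required":["jaw","dp","rotation"]}

```bash
mkdir -p pics; python3 - <<'E'
from workcell import bot, grab_frame, calibration
import cv2,numpy as np
print(bot.observe())
for n in("scene","top"):
    cv2.imwrite(f"pics/{n}0.png",grab_frame(n)); c=calibration(n); print(n,c["camera_matrix"],c["dist"],np.round(c["T"],4))
E
```

```text
{'clock': 0.0, 'qpos': array([ 1.16880421,  0.52200732, -0.03631216,  1.5999646 ,  0.02119159,
        1.02110612, -0.11277729]), 'qd': array([ 3.61768247e-04, -5.17558409e-04, -1.23232291e-03,  7.24737056e-04,
        3.71485606e-04,  9.92067327e-05,  1.48194192e-03]), 'joint_efforts': array([ 2.25530996e-03, -9.27103114e+01,  1.98106885e+00, -3.69924688e+01,
        1.80457189e-02,  8.30039091e-03,  1.58935836e-05]), 'position': array([ 0.20344278, -0.59062519,  0.23074562]), 'tool_rot': array([-3.14049473e+00,  7.82530235e-05,  3.31786505e-01]), 'force': array([-0.67908182, -0.18519732,  0.77292109]), 'moment': array([ 4.12168025e-02, -8.18907617e-05,  3.53280250e-02]), 'grip_width': 0.08536027672872659}
scene [[597.75505277   0.         318.11094994]
 [  0.         597.75505277 229.91735191]
 [  0.           0.           1.        ]] [-0.08146655  0.          0.          0.          0.        ] [[-0.7446  0.4431 -0.4992  0.993 ]
 [ 0.6673  0.5092 -0.5435  0.4373]
 [ 0.0134 -0.7378 -0.6749  0.6513]
 [ 0.      0.      0.      1.    ]]
top [[452.50793401   0.         326.00056074]
 [  0.         452.50793401 243.68979775]
 [  0.           0.           1.        ]] [-0.05720753  0.          0.          0.          0.        ] [[ 0.0271 -0.9892  0.1442  0.4447]
 [-0.9988 -0.0328 -0.0372 -0.0377]
 [ 0.0415 -0.143  -0.9889  0.7611]
 [ 0.      0.      0.      1.    ]]
```

View pics/top0.png

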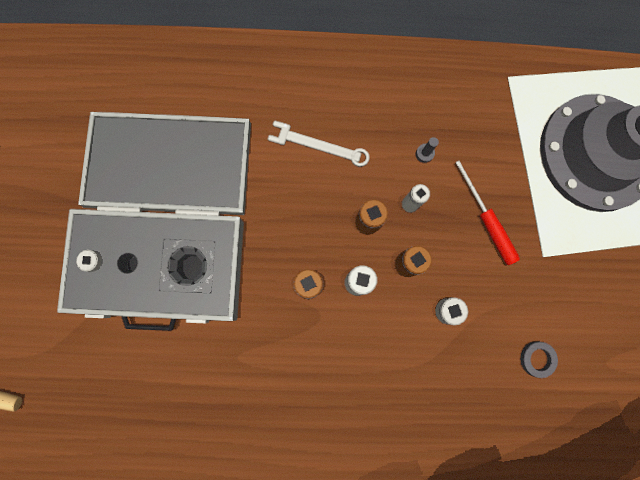

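View pics/scene0.png

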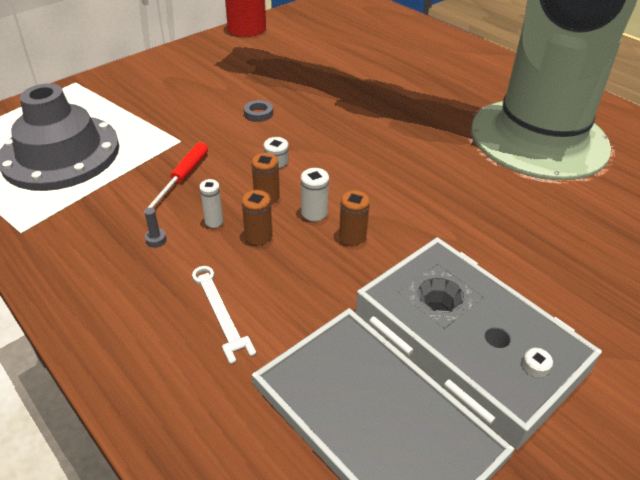

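The top view shows the bright sockets at (362,280), (453,311) and (420,194). The scene view confirms (362,280) is the tall, thick one. The brown look-alikes are at (308,284), (417,260) and (373,215), and the cutout is at (187,266).

```bash
cat > h.py <<'E'
import cv2,numpy as np
from workcell import calibration
def ray(n,uv,c=None):
    c=c or calibration(n); p=cv2.undistortPoints(np.float64([[uv]]),c["camera_matrix"],np.float64(c["dist"]))[0,0]
    T=np.array(c["T"]); return T[:3,3],T[:3,:3]@[p[0],p[1],1]
def on(n,uv,z,c=None):
    o,d=ray(n,uv,c); return o+d*(z-o[2])/d[2]
def proj(n,P,c=None):
    c=c or calibration(n); W=np.linalg.inv(c["T"])
    return cv2.projectPoints(np.float64(P).reshape(-1,1,3),cv2.Rodrigues(W[:3,:3])[0],W[:3,3],c["camera_matrix"],np.float64(c["dist"]))[0][:,0]
def holes(img,x,y,r,thr=70):
    "dark blobs centroids within r of (x,y)"
    m=(img.max(2)<thr).astype(np.uint8); n,l,s,ce=cv2.connectedComponentsWithStats(m)
    return [(np.round(ce[i],1),s[i,4]) for i in range(1,n) if s[i,4]>25 and np.hypot(*(ce[i]-[x,y]))<r]
E
python3 - <<'E'
from h import *
t=cv2.imread("pics/top0.png");s=cv2.imread("pics/scene0.png")
for nm,T,S,z in(("deep",(362,280),(315,176),.08),("short",(453,311),(276,145),.042),("slim",(420,194),(209,185),.08),("b1",(308,284),(355,199),.08),("b2",(417,260),(265,159),.08),("b3",(373,215),(257,199),.08),("stored",(87,260),(539,357),.061),("small",(127,263),(498,338),.045),("cut",(187,266),(441,292),.045)):
    print(nm,[(u,a,np.round(on("top",u,z),4)[:2]) for u,a in holes(t,*T,14)],[(u,a,np.round(on("scene",u,z),4)[:2]) for u,a in holes(s,*S,14)])
a=cv2.resize(t[215:320,140:240],None,fx=4,fy=4,interpolation=2); b=cv2.resize(s[255:345,385:495],None,fx=3.6,fy=3.6,interpolation=2)
h=max(a.shape[0],b.shape[0]);f=lambda i:cv2.copyMakeBorder(i,0,h-i.shape[0],0,0,0)
cv2.imwrite("pics/c1.png",np.hstack([f(a),f(b)])[:600,:800])
E
```

```text
deep [(array([362.8, 279. ]), np.int32(64), array([ 0.492 , -0.1204]))] [(array([314.3, 175.2]), np.int32(48), array([ 0.4898, -0.1217]))]
short [(array([454.4, 310.7]), np.int32(113), array([ 0.448 , -0.2733]))] [(array([275.7, 142.9]), np.int32(26), array([ 0.4452, -0.276 ]))]
slim [(array([420.7, 192.8]), np.int32(45), array([ 0.6295, -0.2095]))] []
b1 [] [(array([354.9, 198.3]), np.int32(65), array([ 0.4816, -0.0389]))]
b2 [(array([418. , 259.3]), np.int32(127), array([ 0.5246, -0.2049]))] [(array([264.3, 159.4]), np.int32(50), array([ 0.5231, -0.2067]))]
b3 [(array([373.8, 212.4]), np.int32(121), array([ 0.5954, -0.1359]))] [(array([255.3, 197.8]), np.int32(66), array([ 0.594, -0.138]))]
stored [(array([ 85.9, 259.8]), np.int32(52), array([0.5093, 0.3071]))] [(array([538.7, 357.7]), np.int32(50), array([0.508 , 0.3073]))]
small [(array([126.8, 262.7]), np.int32(309), array([0.5084, 0.2493]))] [(array([497.5, 337.7]), np.int32(327), array([0.508 , 0.2503]))]
cut [(array([187.3, 267.5]), np.int32(567), array([0.504 , 0.1532]))] [(array([439.7, 300.8]), np.int32(440), array([0.5156, 0.1609]))]
```

View pics/c1.png

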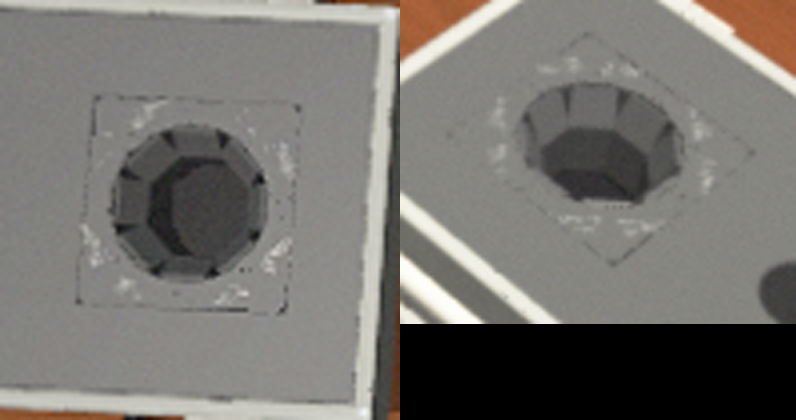

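```bash
python3 - <<'E'
from h import *
for n,uv in(("top",(187.4,266)),("scene",(440.8,294.5))): print(n,on(n,uv,.045))
def tri(a,b):
    (o,d),(p,e)=ray("top",a),ray("scene",b); d/=np.linalg.norm(d);e/=np.linalg.norm(e)
    s=np.linalg.lstsq(np.c_[d,-e],p-o,rcond=None)[0]; return o+d*s[0],p+e*s[1]
print(tri((362.8,279),(314.3,175.2)),tri((187.4,266),(440.8,294.5)))
E
```

```text
top [0.50635721 0.15315765 0.045     ]
scene [0.50571752 0.15466637 0.045     ]
(array([ 0.4918671 , -0.12014067,  0.08203905]), array([ 0.49157121, -0.11981263,  0.08197869])) (array([0.50640781, 0.15331439, 0.04441189]), array([0.50543133, 0.15450041, 0.04464396]))
```

```bash
cat >> h.py <<'E'
from scipy.spatial.transform import Rotation as R
def plan(p0,r0,p1,r1,n):
    A=R.from_euler("xyz",r0);B=R.from_euler("xyz",r1);w=(A.inv()*B).as_rotvec()/n;p0=np.array(p0);p1=np.array(p1)
    for i in range(n):
        Q=A*R.from_rotvec(w*i); print(np.round(Q.inv().apply((p1-p0)/n)/.8,4).tolist(),np.round(w/np.pi,4).tolist())
E
python3 - <<'E'
from h import *
from workcell import bot
o=bot.observe(); plan(o["position"],o["tool_rot"],[.491,-.121,.2],[np.pi,0,np.pi/2],10)
E
```

```text
[0.0531, -0.0438, 0.0039] [-0.0, -0.0, -0.0394]
[0.0581, -0.0369, 0.0039] [-0.0, -0.0, -0.0394]
[0.0622, -0.0294, 0.0039] [-0.0, -0.0, -0.0394]
[0.0654, -0.0215, 0.0039] [-0.0, -0.0, -0.0394]
[0.0675, -0.0133, 0.0039] [-0.0, -0.0, -0.0394]
[0.0687, -0.0048, 0.0039] [-0.0, -0.0, -0.0394]
[0.0687, 0.0037, 0.0039] [-0.0, -0.0, -0.0394]
[0.0677, 0.0122, 0.0039] [-0.0, -0.0, -0.0394]
[0.0657, 0.0204, 0.0039] [-0.0, -0.0, -0.0394]
[0.0627, 0.0284, 0.0038] [-0.0, -0.0, -0.0394]
```

>>> move_arm(jaw=[0,0,0,0,0,0,0,0,0,0], dp=[[0.053,-0.044,0.004],[0.058,-0.037,0.004],[0.062,-0.029,0.004],[0.065,-0.0215,0.004],[0.0675,-0.013,0.004],[0.069,-0.005,0.004],[0.069,0.004,0.004],[0.068,0.012,0.004],[0.066,0.02,0.004],[0.063,0.028,0.004]], rotation=[[0,0,-0.0394],[0,0,-0.0394],[0,0,-0.0394],[0,0,-0.0394],[0,0,-0.0394],[0,0,-0.0394],[0,0,-0.0394],[0,0,-0.0394],[0,0,-0.0394],[0,0,-0.0394]], squeeze=40)

```text
clock: 1.35
position: [0.4914, -0.1193, 0.1991]
tool_rot: [-3.141, 0.0, 1.573]
force: [0.7, -1.3, -0.7]
grip_width: 0.0856
```

>>> move_arm(jaw=[0], dp=[[0,0,0]], rotation=[[0,0,0]])

```text
clock: 1.48
position: [0.4923, -0.1169, 0.199]
tool_rot: [3.141, -0.002, 1.577]
force: [-0.9, -0.5, 0.3]
grip_width: 0.0853
```

```bash
python3 - <<'E'
from h import *
from workcell import bot,grab_frame
c=calibration("wrist");o=bot.observe();im=grab_frame("wrist");cv2.imwrite("pics/w1.png",im)
print(o["clock"],o["position"],o["tool_rot"],o["force"])
print("proj",proj("wrist",[.491,-.121,.08],c))
for u,a in holes(im,*proj("wrist",[.491,-.121,.08],c)[0],60): print(u,a,on("wrist",u,.08,c))
E
```

```text
1.475 [ 0.49225976 -0.11694178  0.19899832] [ 3.14123713e+00 -1.81139668e-03  1.57701845e+00] [-0.85111683 -0.45473762  0.29065764]
proj [[318.10912348 238.01142102]]
[319.3 238.3] 742 [ 0.4917864  -0.12119226  0.08      ]
```

View pics/w1.png

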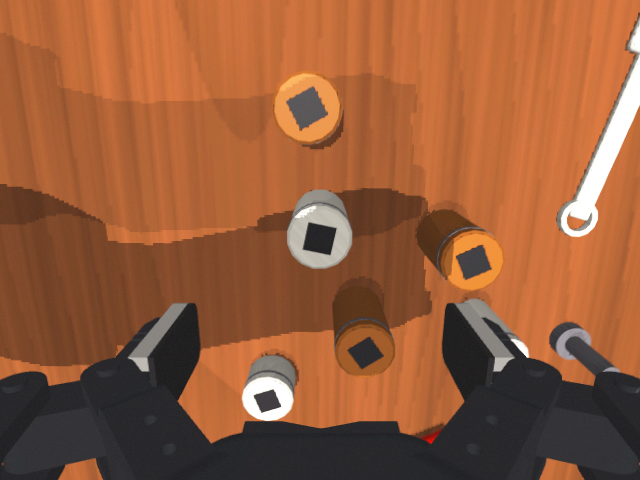

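The wrist view shows the deep socket's drive hole at (319,238), which puts its centre at (0.4918, -0.1212). The jaw line is clear of the brown sockets.

>>> move_arm(jaw=[0,0,0], dp=[[-0.005,0,0.06],[0,0,0.06],[0,0,0]], rotation=[[0,0,0],[0,0,0],[0,0,0]])

```text
clock: 1.9
position: [0.4886, -0.1254, 0.1012]
tool_rot: [-3.136, -0.001, 1.568]
force: [0.1, -0.1, 0.9]
grip_width: 0.0851
```

>>> move_arm(jaw=[0], dp=[[0,0,0]], rotation=[[0,0,0]])

```text
clock: 2.02
position: [0.4913, -0.1254, 0.1047]
tool_rot: [3.141, 0.0, 1.569]
force: [-0.0, -0.2, -0.4]
grip_width: 0.0853
```

>>> move_arm(jaw=[0,0,0,0], dp=[[0.005,0,0.025],[0,0,0.025],[0,0,0.024],[0,0,0]], rotation=[[0,0,0],[0,0,0],[0,0,0],[0,0,0]])

```text
clock: 2.52
position: [0.4912, -0.1212, 0.0451]
tool_rot: [3.141, 0.0, 1.569]
force: [0.2, 0.4, 0.2]
grip_width: 0.0851
```

>>> move_arm(jaw=[150,200,255,255,255,255,255,255], dp=[[0,0,0],[0,0,0],[0,0,0],[0,0,0],[0,0,0],[0,0,0],[0,0,0],[0,0,0]], rotation=[[0,0,0],[0,0,0],[0,0,0],[0,0,0],[0,0,0],[0,0,0],[0,0,0],[0,0,0]], squeeze=60)

```text
clock: 3.52
position: [0.4914, -0.1211, 0.0452]
tool_rot: [3.14, 0.001, 1.569]
force: [-2.1, 0.6, 15.7]
grip_width: 0.0424
```

```bash
python3 - <<'E'
from h import *
from workcell import bot,grab_frame
P=[]
for i in range(4):
    o=bot.observe();P.append(np.r_[o["position"],o["tool_rot"][1:],o["force"],o["grip_width"]]);im=grab_frame("wrist")
print(o["clock"],np.round(P,4));print(np.round(np.mean(P,0),4));cv2.imwrite("pics/w2.png",im)
E
```

```text
3.675 [[ 4.91400e-01 -1.21100e-01  4.52000e-02  6.00000e-04  1.56930e+00
  -2.07690e+00  5.71500e-01  1.56887e+01  4.24000e-02]
 [ 4.91400e-01 -1.21100e-01  4.52000e-02  6.00000e-04  1.56930e+00
  -2.48550e+00 -2.85000e-01  1.41782e+01  4.26000e-02]
 [ 4.91400e-01 -1.21100e-01  4.52000e-02  6.00000e-04  1.56930e+00
  -1.98590e+00 -5.45700e-01  1.54244e+01  4.23000e-02]
 [ 4.91400e-01 -1.21100e-01  4.52000e-02  6.00000e-04  1.56930e+00
  -2.16580e+00  5.95000e-02  1.67595e+01  4.23000e-02]]
[ 4.91400e-01 -1.21100e-01  4.52000e-02  6.00000e-04  1.56930e+00
 -2.17850e+00 -4.99000e-02  1.55127e+01  4.24000e-02]
```

View pics/w2.png

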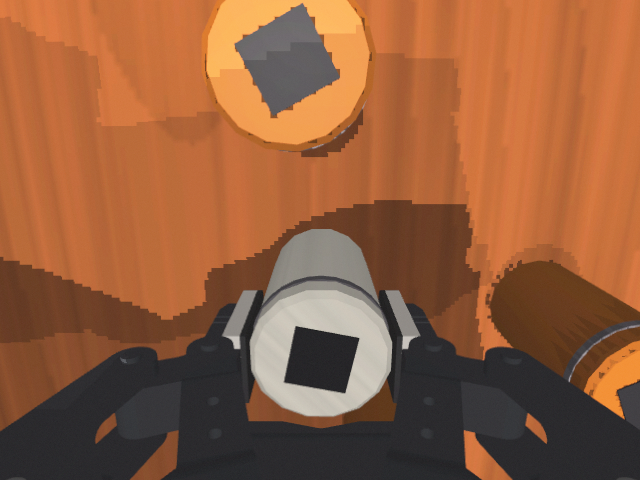

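The socket sits squarely between the pads, with the top face at (320,355). Lifting.

>>> move_arm(jaw=[255,255,255,255,255,255], dp=[[0,0,-0.01],[0,0,-0.035],[0,0,-0.05],[0,0,-0.05],[0,0,-0.015],[0,0,0]], rotation=[[0,0,0],[0,0,0],[0,0,0],[0,0,0],[0,0,0],[0,0,0]])

```text
clock: 4.47
position: [0.4907, -0.1211, 0.1722]
tool_rot: [3.141, 0.0, 1.569]
force: [0.3, 1.4, -4.9]
grip_width: 0.0427
```

```bash
python3 - <<'E'
from h import *
from workcell import bot
o=bot.observe();print(o["force"],o["position"]);p=np.array(o["position"]);plan(p,[np.pi,0,1.569],[.506,.154,p[2]],[np.pi,0,1.569],1)
E
```

```text
[ 0.25462508  1.39482529 -4.87153832] [ 0.49072034 -0.12109336  0.17217144]
[0.3439, 0.0185, 0.0] [0.0, 0.0, 0.0]
```

>>> move_arm(jaw=[255,255,255,255,255,255,255,255,255,255], dp=[[0.02,0.001,0],[0.04,0.002,0],[0.055,0.003,0],[0.06,0.0035,0],[0.06,0.0035,0],[0.055,0.003,0],[0.035,0.0015,0],[0.019,0.001,0],[0,0,0],[0,0,0]], rotation=[[0,0,0],[0,0,0],[0,0,0],[0,0,0],[0,0,0],[0,0,0],[0,0,0],[0,0,0],[0,0,0],[0,0,0]])

```text
clock: 5.72
position: [0.5058, 0.1532, 0.1717]
tool_rot: [-3.141, 0.001, 1.569]
force: [-0.3, 0.3, -4.5]
grip_width: 0.0424
```

```bash
python3 - <<'E'
from h import *
from workcell import bot,grab_frame
o=bot.observe();print(o["clock"],o["position"],o["tool_rot"],o["force"],o["grip_width"])
c=calibration("wrist");w=grab_frame("wrist");s=grab_frame("scene");t=grab_frame("top")
p=np.array(o["position"]);top=p+[0,0,.035]
print("exp top w/s/t",proj("wrist",top,c),proj("scene",top),proj("top",top))
for n,i in(("wrist",w),("scene",s),("top",t)):
    for u,a in holes(i,*proj(n,top,c if n=="wrist" else None)[0],40): print(n,u,a,on(n,u,top[2],c if n=="wrist" else None))
a=cv2.resize(w,(400,300));b=s[150:350,330:530];cv2.imwrite("pics/p3.png",np.hstack([a,cv2.resize(b,(300,300))]))
E
```

```text
5.725 [0.50578337 0.15319657 0.17166339] [-3.14083286e+00  7.74199700e-04  1.56853494e+00] [-0.29026903  0.32151647 -4.48929562] 0.04239483908329477
exp top w/s/t [[319.264699   361.39615716]] [[460.75795206 202.18240434]] [[153.05222296 254.00526171]]
wrist [320.7 359.1] 3583 [0.50620923 0.15396612 0.20666339]
top [145.5 251.2] 2827 [0.50893349 0.16276064 0.20666339]
```

View pics/p3.png

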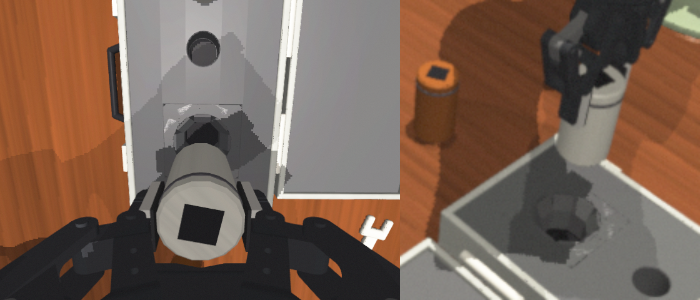

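The wrist view shows the socket held upright, and the drive-hole ray puts it at (0.506, 0.154), in line with the cutout seen just behind it. Descending.

>>> move_arm(jaw=[255,255,255,255,255,255], dp=[[0,0,0.02],[0,0,0.032],[0,0,0.03],[0,0,0.014],[0,0,0],[0,0,0]], rotation=[[0,0,0],[0,0,0],[0,0,0],[0,0,0],[0,0,0],[0,0,0]], squeeze=80)

```text
clock: 6.62
position: [0.5063, 0.1545, 0.0959]
tool_rot: [3.141, -0.0, 1.569]
force: [-0.6, 0.0, -4.2]
grip_width: 0.0419
```

>>> move_arm(jaw=[255,255,255,255,255,255], dp=[[0,0,0.005],[0,0,0.005],[0,0,0.005],[0,0,0.005],[0,0,0.005],[0,0,0]], rotation=[[0,0,0],[0,0,0],[0,0,0],[0,0,0],[0,0,0],[0,0,0]])

```text
clock: 7.38
position: [0.5061, 0.1542, 0.0751]
tool_rot: [3.141, 0.0, 1.569]
force: [2.3, -2.2, -4.7]
grip_width: 0.0422
```

>>> move_arm(jaw=[255,255,255,255,255], dp=[[0,0,0.004],[0,0,0.004],[0,0,0.004],[0,0,0.004],[0,0,0]], rotation=[[0,0,0],[0,0,0],[0,0,0],[0,0,0],[0,0,0]])

```text
clock: 8.0
position: [0.5061, 0.1543, 0.0622]
tool_rot: [3.141, -0.0, 1.569]
force: [6.4, -0.7, -8.6]
grip_width: 0.0423
```

>>> move_arm(jaw=[255,255,255,255], dp=[[0,0,0.004],[0,0,0.004],[0,0,0.002],[0,0,0]], rotation=[[0,0,0],[0,0,0],[0,0,0],[0,0,0]])

```text
clock: 8.5
position: [0.5059, 0.1543, 0.0542]
tool_rot: [-3.141, -0.0, 1.57]
force: [5.8, -0.8, -6.0]
grip_width: 0.0416
```

>>> move_arm(jaw=[255,255,255], dp=[[0,0,0.002],[0,0,0.002],[0,0,0]], rotation=[[0,0,0],[0,0,0],[0,0,0]])

```text
clock: 8.88
position: [0.5059, 0.1543, 0.0512]
tool_rot: [-3.142, -0.0, 1.57]
force: [4.9, -1.6, -2.3]
grip_width: 0.0423
```

```bash
python3 - <<'E'
from h import *
from workcell import bot,grab_frame
o=bot.observe();print(o["clock"],o["position"],o["force"],o["grip_width"])
w=grab_frame("wrist");s=grab_frame("scene")
a=cv2.resize(w,(400,300));b=s[200:350,360:510];cv2.imwrite("pics/p4.png",np.hstack([a,cv2.resize(b,(300,300))]))
E
```

```text
8.875 [0.50593327 0.15433222 0.05115051] [ 4.86100375 -1.57317945 -2.33240351] 0.042324608416086006
```

View pics/p4.png

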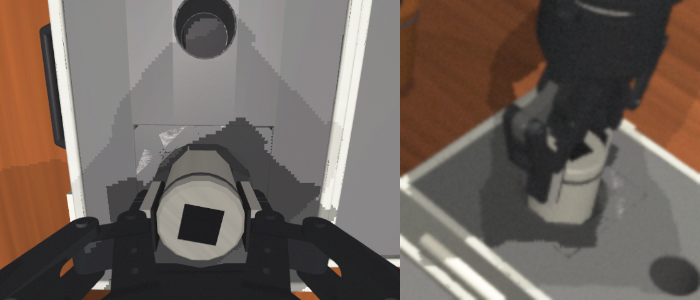

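The socket is in the cutout and nearly down. I'll press in small steps until it hits the bottom.

>>> move_arm(jaw=[255,255], dp=[[0,0,0.002],[0,0,0]], rotation=[[0,0,0],[0,0,0]])

```text
clock: 9.22
position: [0.506, 0.1544, 0.0503]
tool_rot: [3.141, 0.0, 1.569]
force: [0.8, -3.5, 17.9]
grip_width: 0.0421
```

>>> move_arm(jaw=[255], dp=[[0,0,0.001]], rotation=[[0,0,0]])

```text
clock: 9.35
position: [0.5062, 0.1544, 0.0502]
tool_rot: [3.141, 0.0, 1.569]
force: [-7.6, -6.6, 50.9]
grip_width: 0.0421
```

>>> move_arm(jaw=[0,0,0,0,0,0], dp=[[0,0,0],[0,0,0],[0,0,0],[0,0,0],[0,0,0],[0,0,0]], rotation=[[0,0,0],[0,0,0],[0,0,0],[0,0,0],[0,0,0],[0,0,0]])

```text
clock: 10.1
position: [0.5059, 0.1543, 0.0489]
tool_rot: [-3.141, -0.0, 1.569]
force: [0.5, 0.1, 0.3]
grip_width: 0.0854
```

>>> move_arm(jaw=[0,0,0,0,0,0,0], dp=[[0,0,-0.02],[0,0,-0.04],[0,0,-0.05],[0,0,-0.05],[0,0,-0.03],[0,0,0],[0,0,0]], rotation=[[0,0,0],[0,0,0],[0,0,0],[0,0,0],[0,0,0],[0,0,0],[0,0,0]])

```text
clock: 10.98
position: [0.5057, 0.1542, 0.201]
tool_rot: [-3.142, 0.0, 1.57]
force: [-0.5, -0.1, -0.5]
grip_width: 0.0853
```

```bash
python3 - <<'E'
from h import *
from workcell import bot,grab_frame
o=bot.observe();print(o["clock"],o["position"],o["force"],o["grip_width"])
c=calibration("wrist");w=grab_frame("wrist");s=grab_frame("scene")
P=[.506,.154,.085]
(o1,d1),H=ray("scene",(0,0)),None
for u,a in holes(w,*proj("wrist",P,c)[0],60): print("w",u,a,on("wrist",u,.085,c)); H=u
for u,a in holes(s,*proj("scene",P)[0],25): print("s",u,a,on("scene",u,.085)); K=u
print("expected s",proj("scene",P))
for n,S,z in(("short",(276,143),.042),("b1",(355,198),.08),("b2",(264,159),.08),("b3",(255,198),.08)): print(n,[(u,np.round(on("scene",u,z),4)) for u,a in holes(s,*S,10)])
d=cv2.absdiff(s,cv2.imread("pics/scene0.png")).max(2)[170:235,195:225]; print("slim region diff",d.mean(),d.max())
try:
    (o,d),(p,e)=ray("wrist",H,c),ray("scene",K);q=np.linalg.lstsq(np.c_[d,-e],p-o,rcond=None)[0];print("tri",o+d*q[0],p+e*q[1])
except NameError: pass
a=cv2.resize(w,(400,300));b=cv2.resize(s,(400,300));cv2.imwrite("pics/p5.png",np.hstack([a,b]))
E
```

```text
10.975 [0.50568829 0.15415264 0.20097966] [-0.46995293 -0.06016682 -0.52697365] 0.08533454348320875
w [308.5 183.5] 32 [0.49847215 0.1862249  0.085     ]
w [337.4 183.9] 38 [0.51665519 0.18595409 0.085     ]
w [355.5 214.2] 691 [0.52846043 0.1664846  0.085     ]
w [289.5 203.5] 59 [0.48625016 0.17348864 0.085     ]
w [377.2 232.7] 59 [0.54283418 0.15420537 0.085     ]
w [321.4 232.4] 806 [0.50656815 0.15444382 0.085     ]
w [286.7 236.5] 90 [0.48396403 0.15171114 0.085     ]
w [267.9 243.6] 30 [0.47153878 0.14691144 0.085     ]
w [294.2 273.7] 486 [0.48837566 0.12596312 0.085     ]
w [312.8 279.9] 30 [0.50077735 0.12153024 0.085     ]
s [446.  273.6] 138 [0.50436149 0.15441616 0.085     ]
expected s [[444.95966811 274.02823503]]
short [(array([275.7, 142.9]), array([ 0.4452, -0.276 ,  0.042 ]))]
b1 [(array([354.9, 198.2]), array([ 0.4814, -0.0391,  0.08  ]))]
b2 [(array([264.3, 159.4]), array([ 0.5231, -0.2067,  0.08  ]))]
b3 [(array([255.3, 197.8]), array([ 0.594, -0.138,  0.08 ]))]
slim region diff 3.0384615384615383 15
tri [0.50082391 0.12239429 0.08723659] [0.49708666 0.15020555 0.07657026]
```

View pics/p5.png

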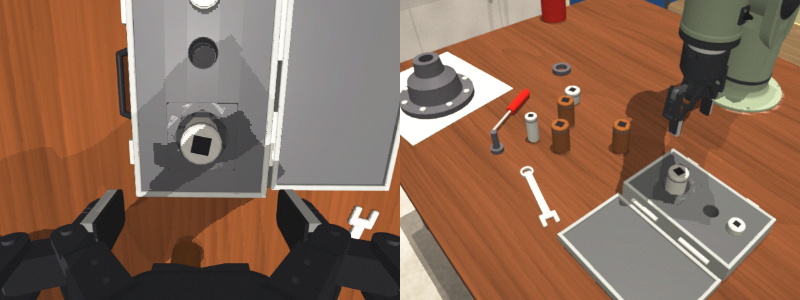

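The socket is upright in the cutout and free of the gripper, with its drive hole at wrist pixel (321,232) and scene pixel (446,274). The bystanders haven't moved.

```bash
python3 -c "from workcell import workorder; print(workorder.job_done())"
```

```text
the job is handed in; nothing more can be done
None
```

The deep socket is back in the large cutout, upright and pressed down to the bottom. I let go of it, backed the arm off to about 0.20 m (TCP height), and handed the job in at about 11 s.

- **Seating:** during the final press the upward force jumped to 51 N at a TCP height of 0.050 m, about where I expected the hard bottom to be. On the way down the force showed no clear 10 to 20 N push. It stayed slightly negative, about -2 to -9 N.
- **Position:** after release, the wrist view puts the socket's top at (0.5066, 0.1544) and the scene view at (0.5044, 0.1544), taking the seated top height of 85 mm. The target was (0.506, 0.154). The 2 mm difference in x matches the scene camera's offset from the wrist view earlier.
- **Failed check:** my two-view height check picked the wrong dark blob in the wrist picture, so I disregarded it and did not redo it. The seating depth therefore rests on the contact force, the TCP height and the agreement of the two views.
- **Other sockets:** the short socket is at exactly the same scene pixel as before. The slim socket's patch of the picture is unchanged apart from slight noise. The brown look-alikes did not move either.

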